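# Find the unlocked drive tray, pull it out and scan its drive

## Robot

A 6-joint arm with a two-finger parallel gripper is mounted at the origin on the work surface. World frame = base frame: x ahead of the robot, y to its left, z up, the work surface at z = 0. Lengths are in mm, angles in rad, forces in N, time in s.
With the tool pointing down it reaches from about 150 to 775 mm from the base axis. Payload 6.1 kg.
Tool frame: the origin (TCP) lies midway between the tips of the shut fingers; the grasp point (between the pads) lies 19 mm behind it (manip.grasp_offset is the distance from the TCP to the grasp point, in mm); z points along the fingers, y is the direction in which the jaws open and shut (so a half turn about z gives the same grasp; the last joint's range is limited). The gripper opens to 85 mm and grips with 20 to 120 N. Pads are 22 mm wide; open, the fingers measure 114 mm over their backs; the gripper's body (76 mm by 85 mm) begins 54 mm behind the grasp point. The pads swing forward as they close: fully open they stand 13 mm farther back than shut.
Start: joints at [-1.157, 0.126, -0.04, 1.405, 0, 1.571], TCP at [211.09, -480.676, 231.295] pointing down, gripper open.
Joint ranges: [-2.72, 2.72], [-0.95, 1.95], [-1.27, 1.35], [-1.78, 2.02], [-1.46, 1.47], [-3.14, 3.14]. Speed limits (rad/s): [2.39, 2.39, 3.01, 3.14, 3.14, 3.14].

## Interface

Orientations are given as a unit quaternion [x, y, z, w].
In Python, from cell import manip gives the robot as it stands. The module is installed in compiled form; this text tells all that it offers.
- The arm moves only by the tool step_arm, never from a script. Its argument "deltas" is a list that holds one entry, the list of rows, each a list of 4 numbers: the shift along the world's x, y, z in m, then the turn about the world's z in rad. In form: [[[tx, ty, tz, twist], ...]]. A call has 1 to 12 rows; each row is the pose to reach, as a shift and turn from the pose measured when the call began; what a row does not reach only later rows make up. A row lasts 1/12 s, in which the tool goes at most 41.7 mm and 7.16 degrees, less where a joint would pass 70% of its speed; a pose out of reach is approached as far as the arm can. A call with a gripper value outside its range is refused whole. "hand" is the opening, from 0 (shut) to 1 (fully open), set as the call begins (left out, the last holds). The fingers move at their own pace and stop on an object; "grip_force" is the grip in N (left out, the last holds). Time passes only in rows, so rows that repeat a pose let the fingers close. It gives the time, the measured TCP pose, the force and the opening at its end, in the units of the state.
- manip.state(): the state, without advancing time (a new reading comes with each control period).
- manip.snapshot(name): name is "scene" or "side" or "wrist"; returns the picture (480x640x3 uint8, red, green, blue); there is no depth.
- manip.camera_model(name): a dict with "K" (3x3 intrinsics, pixels), "dist_coeffs" ([k1, k2, p1, p2, k3] as OpenCV has them; the pictures are not rectified), "R" (3x3) and "t" (3): a world point X has camera coordinates R X + t; the wrist camera has in their place "hand_eye" (4x4, takes a point from camera to tool coordinates, whose origin is the TCP and whose axes are the flange's). Camera axes: x right, y down, z forward; pixel columns grow to the right and rows downward; lengths in mm; the calibration is good to about 2 mm. A picture is of the moment at which its call begins: read the wrist's pose just before it. camera_model takes no time and is no camera call.
- manip.job_done(): hands the job in, once; it reports no verdict.
Trained networks look in the newest picture that a camera, given by its name, has taken for a name from the list of things; names that differ only in an ending like _2 or _b are one class to them, and where a whole thing is asked for, a point or a joint stands for the part that bears it (a point fixed in the world has none). Each returns a list of dicts, best first, with "confidence" (0 to 1); they miss things now and then, are a little off and sometimes report something else, mostly with a low value. They report only what shows in the picture. A call takes as long as a camera call. They do not tell look-alikes from the thing itself.
- manip.silhouettes(camera, target): "mask" (480x640 bool, what is visible of it) and "centre" ([row, column] in pixels, amid what is visible of it).
The state is a dict: "t": time; "joints": joint angles; "dq": joint speeds; "joint_efforts": joint torques, N m; "tool_pos": TCP position; "tool_rot": TCP orientation; "wrist_force": force on the tool from outside, world axes, zero at the start; "wrist_torque": the same for the moment, N m; "opening": opening from 0.0 (shut) to 1.0 (fully open).
Only numpy, scipy, OpenCV 4.12 (cv2) and the standard library are available. Lean on these libraries where they do the work, as an engineer would, in place of code of your own. Each camera call takes 0.05 s, during which the arm holds its last target. There are 200 camera calls.

## Task

Two of the three like-looking drive trays in the drive array are locked and one is not: tug them gently to find the one that gives, and pull that tray out fully to its stop without dragging the array along the bench. Then pick up the barcode scanner, aim its beam at the middle of the white label on the drive in that tray from roughly 10 cm away, hold it steady there for two seconds, and lay it back flat on its mat, leaving the tray out and all other things in their places.

Things in the scene. Friction and masses are not known exactly. Their poses are not given: they have to be found in the camera images.
- array: the drive array: a low black-grey steel housing, 190 deep (x) x 300 wide (y) x 72 tall, standing loose on the bench, about 5 kg with its trays; only its weight and rubbing on the bench hold it, so a pull of more than about 25 N drags it. Origin: centre of its underside. Its +x points to its back: the trays come out along its -x. It holds three like-looking drive trays side by side, 95 apart. Two are locked and one is not; which one differs from run to run and cannot be seen
- tray_a (a joint): how far the tray at its +y side of the array is out, m: 0 closed, 0.12 at its stop. A free tray slides with 2 to 3 N and stays where it is left; a locked one gives about 3 mm and then stops hard
- handle_a (a point): centre of the steel pull bar of the tray at its +y side: a level bar, 10 thick, 12 tall, 78 long along the array's y, its centre 45 above the bench and 45 in front of the tray's black front panel (88 wide, top 66 above the bench); joined to the panel by a thin stem at each end (64 clear between them)
- label_a (a point): centre of the white barcode label (34 x 50, facing up, 28 above the bench) on the drive screwed into the tray at its +y side; 60 behind the front of the front panel, hidden inside the housing while the tray is closed. Axes as the array's
- tray_b (a joint): how far the tray in the middle of the array is out, m: 0 closed, 0.12 at its stop. A free tray slides with 2 to 3 N and stays where it is left; a locked one gives about 3 mm and then stops hard
- handle_b (a point): centre of the steel pull bar of the tray in the middle: a level bar, 10 thick, 12 tall, 78 long along the array's y, its centre 45 above the bench and 45 in front of the tray's black front panel (88 wide, top 66 above the bench); joined to the panel by a thin stem at each end (64 clear between them)
- label_b (a point): centre of the white barcode label (34 x 50, facing up, 28 above the bench) on the drive screwed into the tray in the middle; 60 behind the front of the front panel, hidden inside the housing while the tray is closed. Axes as the array's
- tray_c (a joint): how far the tray at its -y side of the array is out, m: 0 closed, 0.12 at its stop. A free tray slides with 2 to 3 N and stays where it is left; a locked one gives about 3 mm and then stops hard
- handle_c (a point): centre of the steel pull bar of the tray at its -y side: a level bar, 10 thick, 12 tall, 78 long along the array's y, its centre 45 above the bench and 45 in front of the tray's black front panel (88 wide, top 66 above the bench); joined to the panel by a thin stem at each end (64 clear between them)
- label_c (a point): centre of the white barcode label (34 x 50, facing up, 28 above the bench) on the drive screwed into the tray at its -y side; 60 behind the front of the front panel, hidden inside the housing while the tray is closed. Axes as the array's
- scanner: the handheld barcode scanner, 180 g, lying flat: a straight grey handle, 34 wide (y) and 32 tall, from x = -67 to +48, with a black head 46 wide at its +x end (to x = +96, 60 tall). Origin: underside of the handle, in its middle line; it balances near x = +11. The head looks forward and down: its beam leaves along +x tilted 45 degrees down
- scan_window: the scanner's dark window, part of the scanner; origin: the window's centre, at (82, 0, 14) in the scanner's frame. Its own +x is the beam (scanner's +x turned 45 degrees down), y as the scanner's
- mat: the flat blue anti-static mat under the scanner, fixed, 220 (x) x 170 (y) x 4 thick; origin: centre of its underside
- loose_drive: a bare 2.5-inch drive (100 x 69 x 15) lying on top of the drive array; bystander
- air_can: a steel spray can, 60 across, 170 tall, standing; bystander
- cup: a red plastic cup, 84 across, 85 tall; bystander
- driver: a screwdriver lying on the bench; bystander
- hammer: a hammer lying on the bench; bystander
- parts_bin: a small blue open parts bin, 160 x 110 x 60; bystander
- bench_drive: a bare 2.5-inch drive (100 x 69 x 15) lying on the bench; bystander
Things that resemble listed ones, but are neither listed nor needed, are in the scene too. What is shaped like the scanner but orange or purple is not meant.

How it is judged (in metres and radians):
On the way, in this order (a step that is already met when the one before it is completed fails the run):
1. the unlocked tray is out at its stop (within 7 mm) (value of joint any of tray_a, tray_b, tray_c above 0.113 m), for 0.2 s.
2. the held scanner, still (under 20 mm/s, 0.15 rad/s), aims at the open tray's label for 1.2 s: beam within 16 mm of its centre (window y and z), window 45 to 165 mm off (contact force between the fingers and scanner above 1 N and linear speed of scanner below 0.02 m/s and angular speed of scanner below 0.15 rad/s and ((value of joint tray_a above 0.113 m and x of label_a in the frame of scan_window between 0.045 and 0.165 m and y of label_a in the frame of scan_window between -0.016 and 0.016 m and z of label_a in the frame of scan_window between -0.016 and 0.016 m) or (value of joint tray_b above 0.113 m and x of label_b in the frame of scan_window between 0.045 and 0.165 m and y of label_b in the frame of scan_window between -0.016 and 0.016 m and z of label_b in the frame of scan_window between -0.016 and 0.016 m) or (value of joint tray_c above 0.113 m and x of label_c in the frame of scan_window between 0.045 and 0.165 m and y of label_c in the frame of scan_window between -0.016 and 0.016 m and z of label_c in the frame of scan_window between -0.016 and 0.016 m))), for 1.2 s.
At the end, for the whole second after the job is handed in: One tray is out at its stop (joint over 0.113 m); the scanner lies at rest on the mat on its underside (tilt under 0.12 rad), its origin within 100 mm (mat x) and 75 mm (mat y) of the mat's centre (value of joint any of tray_a, tray_b, tray_c above 0.113 m and x of scanner in the frame of mat between -0.1 and 0.1 m and y of scanner in the frame of mat between -0.075 and 0.075 m and z of scanner in the frame of mat between -0.002 and 0.009 m and angle between scanner's own z axis and vertical below 0.12 rad and linear speed of scanner below 0.02 m/s); the robot touches nothing.
It fails at once if the drive array is dragged or pushed more than 20 mm (distance of array from where it was at the start of the episode above 0.02 m).
It fails at once if a bystander is moved more than 40 mm (distance of any of loose_drive, air_can, cup, driver, hammer, parts_bin, bench_drive from where it was at the start of the episode above 0.04 m).
It also fails if it takes over 72 s, if anything falls off the work surface, if the arm or the gripper's body presses on something with over 40 N, if the wrist force passes 120 N, or if a joint passes its speed limit or range.

## Working session

There is one attempt and no reset: what is moved stays moved. The work goes in short steps, Python scripts to look and compute and a tool call to move; the robot and the scene stay as the last step left them, time stands still between calls to the robot, and variables do not carry over. Pictures are saved under pics/ and viewed, about 8 in all and at most 12, crops included, and the job is handed in when it is done.

Besides the shell and the picture viewer there is one more tool, called by a JSON object that holds its "name" and its "arguments", one argument or row to a line. step_arm: Moves the arm, as the interface text tells. Its arguments: {"type":"object","properties":{"deltas":{"type":"array","items":{"type":"array","items":{"type":"array","items":{"type":"number"}}}},"hand":{"type":"number"},"grip_force":{"type":"number"}},"required":["deltas"]}

```bash
mkdir -p pics; cat > h.py <<'E'
from cell import manip
import numpy as np, cv2
def cam(n):
    c=manip.camera_model(n); return {k:np.array(v,float) if not isinstance(v,str) else v for k,v in c.items()}
def ray(n,uv):
    c=cam(n); p=cv2.undistortPoints(np.array(uv,float).reshape(-1,1,2),c['K'],c['dist_coeffs']).reshape(-1,2)
    d=np.c_[p,np.ones(len(p))]; R=c['R']; return -R.T@c['t'].ravel(), d@R
def onz(n,uv,z):
    o,d=ray(n,uv); z=np.asarray(z,float); return o+d*((z-o[2])/d[:,2])[:,None]
def proj(n,X):
    c=cam(n); return cv2.projectPoints(np.array(X,float).reshape(-1,1,3),cv2.Rodrigues(c['R'])[0],c['t'].ravel(),c['K'],c['dist_coeffs'])[0].reshape(-1,2)
E
python3 - <<'E'
from h import *
for n in ("scene","side"):
    im=manip.snapshot(n); cv2.imwrite(f"pics/{n}0.png",im[:,:,::-1])
    c=cam(n); print(n,-c['R'].T@c['t'].ravel())
    for t in ("array","scanner","mat","handle_a"):
        for r in manip.silhouettes(n,t)[:4]: print(t,round(r['confidence'],2),np.round(r['centre']),r['mask'].sum())
print(manip.state())
E
```

```text
scene [1269.70734786 -650.64697017  826.39547947]
array 0.77 [297. 404.] 9672
array 0.46 [291. 220.] 849
scanner 0.93 [318.  85.] 1015
scanner 0.72 [244. 394.] 222
scanner 0.63 [291. 217.] 861
scanner 0.58 [236. 167.] 1046
handle_a 0.77 [243. 395.] 149
handle_a 0.77 [258. 370.] 165
handle_a 0.67 [278. 337.] 253
handle_a 0.62 [223. 480.] 2703
side [446.04751659 903.27546949 971.5692363 ]
array 0.86 [276. 232.] 6381
array 0.32 [296. 255.] 449
scanner 0.97 [162. 372.] 478
scanner 0.94 [209. 338.] 651
scanner 0.62 [210. 421.] 607
scanner 0.27 [384. 227.] 4291
mat 0.7 [244. 263.] 245
mat 0.58 [214. 344.] 1401
mat 0.42 [262. 214.] 808
handle_a 0.86 [271. 263.] 331
handle_a 0.82 [294. 257.] 438
handle_a 0.53 [246. 266.] 318
{'t': 0.5, 'joints': array([-1.15699674e+00,  1.25796835e-01, -3.96418286e-02,  1.40538708e+00,
       -8.29222404e-06,  1.57076395e+00]), 'dq': array([ 0.00023274,  0.00041042,  0.0022546 , -0.00052181, -0.00016754,
       -0.0006624 ]), 'joint_efforts': array([ 1.52365581e-03, -4.35296237e+01,  3.52819598e+01,  2.30146325e-03,
        1.17532263e-04, -1.27571436e-06]), 'tool_pos': array([ 211.08398019, -480.66435748,  231.2770164 ]), 'tool_rot': array([ 9.78669157e-01,  2.05442648e-01, -7.07898816e-06, -1.35432036e-05]), 'wrist_force': array([ 0.6231329 , -0.28264113,  0.46075792]), 'wrist_torque': array([-0.02829416, -0.00217356, -0.00483396]), 'opening': 1.0033327482855317}
```

View pics/scene0.png

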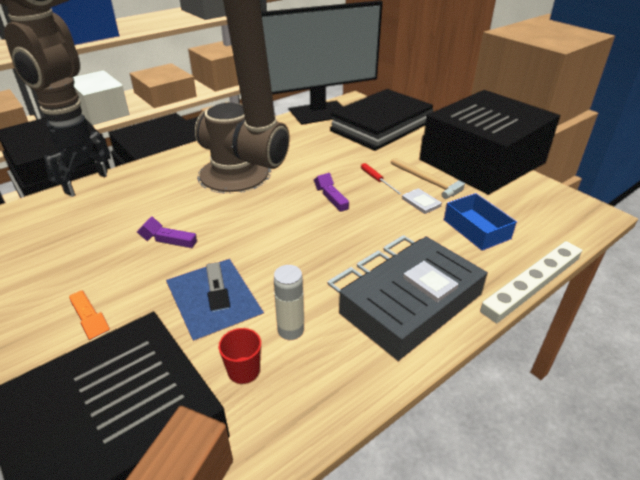

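View pics/side0.png

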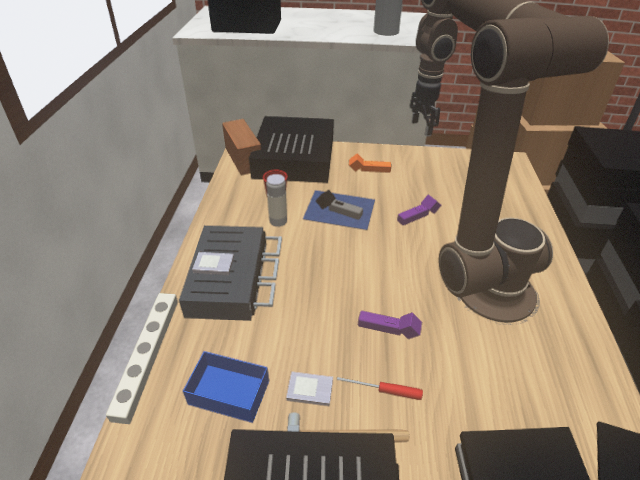

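Scanner candidates in the scene view are grey at (217,288) on the blue mat, orange at (88,313), purple at (168,235) and purple at (332,190). The grey one is the target. I'll take one close composite crop.

```bash
python3 - <<'E'
import cv2,numpy as np
a=cv2.imread("pics/scene0.png");b=cv2.imread("pics/side0.png")
r=lambda i,x,y,w,h,W,H:cv2.resize(i[y:y+h,x:x+w],(W,H),interpolation=cv2.INTER_CUBIC)
top=r(a,320,220,200,150,400,300); t2=r(a,160,250,120,90,400,300)
b1=r(b,170,215,133,100,400,300); b2=r(b,300,180,80,60,400,300)
cv2.imwrite("pics/c.png",np.vstack([np.hstack([top,t2]),np.hstack([b1,b2])]))
E
```

```text
(no output)
```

View pics/c.png

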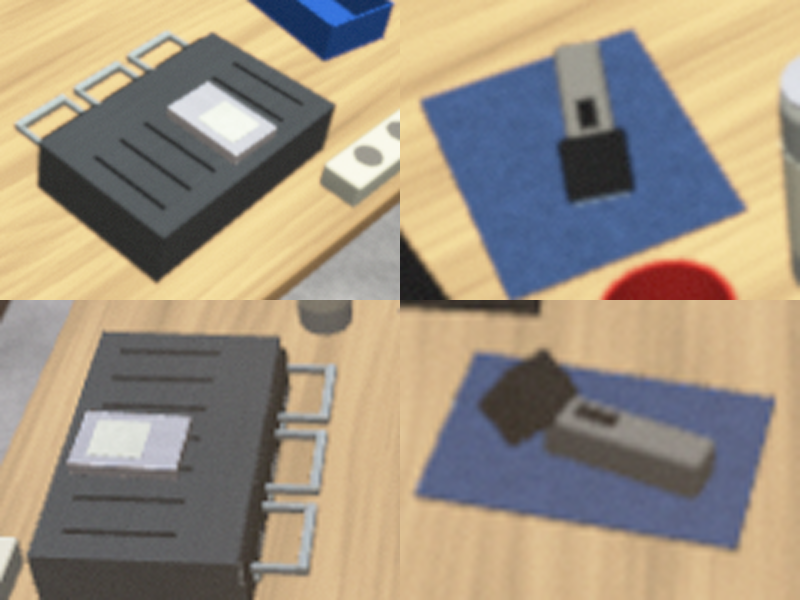

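```bash
python3 - <<'E'
from h import *
from scipy.optimize import least_squares
def fit(obs,x0):
    def f(p):
        c,s=np.cos(p[2]),np.sin(p[2]);out=[]
        for n,L,uv in obs:
            L=np.array(L,float);W=np.c_[p[0]+c*L[:,0]-s*L[:,1],p[1]+s*L[:,0]+c*L[:,1],L[:,2]]
            out.append((proj(n,W)-np.array(uv)).ravel())
        return np.concatenate(out)
    r=least_squares(f,x0);print(np.round(r.x,3),'res',np.round(r.fun.reshape(-1,2),1).tolist());return r.x
T=lambda uv:np.array(uv)/2+[320,220]
S=lambda uv:(np.array(uv)-[0,300])/3.0+[170,215]
M=lambda uv:np.array(uv)/3.3333+[160,250]
N=lambda uv:np.array(uv)/5+[300,180]
F=[(-95,-150,72),(-95,150,72),(95,150,72),(95,-150,72)]
p=fit([("scene",F,T([(40,147),(212,33),(334,105),(160,236)])),("side",F,S([(280,338),(240,566),(31,556),(103,333)]))],[600,0,0])
# bars: corners (outer) in world at z=51 (top)
b=T([(178,36),(128,57),(125,63),(77,86),(65,98),(17,128)]);b2=S([(306,570),(315,505),(317,491),(325,432),(328,421),(334,367)])
c,s=np.cos(p[2]),np.sin(p[2])
for n,q in(("scene",b),("side",b2)):
    W=onz(n,q,[51]*6);d=W[:,:2]-p[:2];print(n,np.round(W[:,:2]),np.round(np.c_[c*d[:,0]+s*d[:,1],-s*d[:,0]+c*d[:,1]],0).tolist())
X=[(-110,85,4),(-110,-85,4),(110,-85,4),(110,85,4)]
W=onz("scene",M([(22,101),(232,30),(346,210),(110,300)]),[4]*4);print(np.round(W)); W=onz("side",N([(75,53),(375,98),(338,249),(16,195)]),[4]*4);print(np.round(W))
print('rear scene',np.round(onz("scene",M([(154,46),(202,42)]),[36]*2)),'rear/junction side',np.round(onz("side",N([(313,135),(292,170),(176,95),(148,130)]),[36]*4)))
for t in("loose_drive","air_can","cup","driver","hammer","parts_bin","bench_drive"):
  for r in manip.silhouettes("scene",t)[:1]: print(t,round(r['confidence'],2),np.round(onz("scene",r['centre'][::-1],[20])))
print(manip.grasp_offset, manip.camera_model("wrist")["hand_eye"])
E
```

```text
[7.72972e+02 2.00390e+01 4.90000e-02] res [[-3.4, -4.1], [-2.5, -1.8], [1.2, 0.2], [1.9, 1.8], [1.1, -0.5], [0.2, -0.3], [-3.3, 0.3], [-1.7, -0.6]]
scene [[ 640.  148.]
 [ 631.   67.]
 [ 637.   56.]
 [ 632.  -20.]
 [ 639.  -46.]
 [ 644. -123.]] [[-126.0, 134.0], [-140.0, 54.0], [-134.0, 43.0], [-143.0, -33.0], [-137.0, -59.0], [-136.0, -137.0]]
side [[ 619.  148.]
 [ 622.   72.]
 [ 623.   54.]
 [ 627.  -23.]
 [ 626.  -38.]
 [ 632. -117.]] [[-148.0, 135.0], [-148.0, 59.0], [-148.0, 42.0], [-148.0, -36.0], [-149.0, -51.0], [-148.0, -130.0]]
[[ 348. -396.    4.]
 [ 374. -233.    4.]
 [ 588. -268.    4.]
 [ 560. -433.    4.]]
[[ 556. -431.    4.]
 [ 341. -398.    4.]
 [ 367. -232.    4.]
 [ 582. -267.    4.]]
rear scene [[ 389. -304.   36.]
 [ 407. -274.   36.]] rear/junction side [[ 386. -310.   36.]
 [ 400. -271.   36.]
 [ 480. -345.   36.]
 [ 497. -304.   36.]]
loose_drive 0.86 [[768.  97.  20.]]
air_can 0.65 [[ 605. -213.   20.]]
cup 0.77 [[ 665. -374.   20.]]
driver 0.65 [[307. 338.  20.]]
hammer 0.95 [[450. 461.  20.]]
parts_bin 0.88 [[690. 397.  20.]]
bench_drive 0.98 [[513. 329.  20.]]
18.700000000000003 [[ 9.50628501e-05 -9.46468544e-01 -3.22796044e-01  8.42742023e+01]
 [ 9.99999619e-01 -1.89976923e-04  8.51528389e-04  3.89482904e-01]
 [-8.67268633e-04 -3.22796002e-01  9.46468166e-01 -1.43194683e+02]
 [ 0.00000000e+00  0.00000000e+00  0.00000000e+00  1.00000000e+00]]
```

{"name": "step_arm", "arguments": {
  "deltas": [
    [[0.03, 0.04, 0.01, 0.12], [0.06, 0.08, 0.02, 0.24], [0.09, 0.11, 0.03, 0.36], [0.12, 0.15, 0.03, 0.48], [0.15, 0.18, 0.03, 0.6], [0.18, 0.22, 0.03, 0.72], [0.21, 0.25, 0.03, 0.84], [0.24, 0.28, 0.03, 0.96], [0.27, 0.31, 0.03, 1.08], [0.29, 0.34, 0.03, 1.2], [0.31, 0.37, 0.03, 1.206], [0.335, 0.4, 0.03, 1.206]]
  ]
}}

```text
t: 1.85
tool_pos: [531.4, -98.3, 261.5]
tool_rot: [0.689, 0.725, 0.0, 0.0]
wrist_force: [1.2, -0.3, 0.4]
opening: 1.002
```

{"name": "step_arm", "arguments": {
  "deltas": [
    [[0.02, 0.03, 0, 0], [0.04, 0.06, 0, 0], [0.06, 0.09, 0, 0], [0.065, 0.09, 0, 0], [0.065, 0.09, 0, 0], [0.065, 0.09, 0, 0]]
  ],
  "hand": 0.6
}}

```text
t: 2.35
tool_pos: [596.3, -8.4, 261.1]
tool_rot: [0.689, 0.725, -0.0, -0.0]
wrist_force: [-0.2, -1.3, -1.2]
opening: 0.597
```

```bash
cat >> h.py <<'E'
from scipy.spatial.transform import Rotation as Ro
def wcam():
    st=manip.state(); c=cam("wrist"); H=c['hand_eye']; R=Ro.from_quat(st['tool_rot']).as_matrix()
    C=R@H[:3,:3]; o=R@H[:3,3]+st['tool_pos']; return C.T,-C.T@o,c
def wonz(m,uv,z):
    R,t,c=m; p=cv2.undistortPoints(np.array(uv,float).reshape(-1,1,2),c['K'],c['dist_coeffs']).reshape(-1,2)
    d=np.c_[p,np.ones(len(p))]@R; o=-R.T@t; return o+d*((np.asarray(z,float)-o[2])/d[:,2])[:,None]
def wproj(m,X):
    R,t,c=m; return cv2.projectPoints(np.array(X,float).reshape(-1,1,3),cv2.Rodrigues(R)[0],t,c['K'],c['dist_coeffs'])[0].reshape(-1,2)
E
python3 - <<'E'
from h import *
m=wcam(); im=manip.snapshot("wrist"); cv2.imwrite("pics/w1.png",im[:,:,::-1])
print(manip.state()['tool_pos'],manip.state()['t'])
for r in manip.silhouettes("wrist","handle_a"):
    print(round(r['confidence'],2),np.round(r['centre']),r['mask'].sum(),np.round(wonz(m,r['centre'][::-1],[48])))
    if r['mask'].sum()<30000:
        v,u=np.where(r['mask']); print(u.min(),u.max(),v.min(),v.max())
E
```

```text
[595.96392615  -8.96234855 261.38575286] 2.4
0.96 [ 84. 396.] 3590 [[665. 114.  48.]]
351 421 34 137
0.82 [183. 391.] 2519 [[672.  18.  48.]]
349 411 144 229
0.6 [260. 385.] 2154 [[676. -71.  48.]]
346 403 223 301
```

View pics/w1.png

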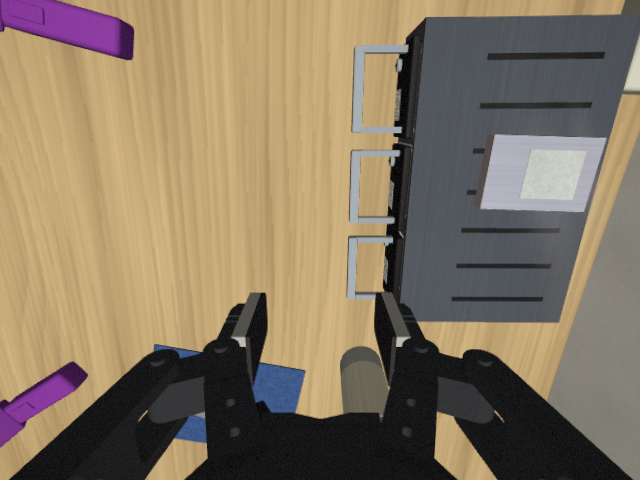

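```bash
python3 - <<'E'
from h import *
m=wcam()
print(np.round(wonz(m,[(359,46),(358,131),(355.5,151),(355,222),(352.5,237),(352,298)],[51]*6),1))
print(np.round(wonz(m,[(426,18),(400,321),(640,14),(560,321)],[72]*4),1))
im=manip.snapshot("wrist").astype(int)
for v in(88,186,268): print(v,im[v,342:372].sum(1)//3)
E
```

```text
[[ 625.7  143.6   51. ]
 [ 631.3   68.7   51. ]
 [ 630.4   49.1   51. ]
 [ 636.2  -26.7   51. ]
 [ 634.8  -44.3   51. ]
 [ 640.4 -121.2   51. ]]
[[ 679.   162.8   72. ]
 [ 695.1 -136.6   72. ]
 [ 857.3  171.9   72. ]
 [ 876.5 -126.8   72. ]]
88 [166 168 166 166 164 163 163 166 166 167 130  95 154 173 175 174 173 173
 173 173 167 136 157 160 161 160 156 157 157 158]
186 [170 169 167 168 168 167 166 145  82 167 174 176 175 176 175 174 172 157
 160 158 155 154 151 150 151 151 151 153 153 150]
268 [167 172 172 169 167 126 136 167 176 173 174 175 173 173 145 151 146 149
 150 153 154 151 149 150 151 150 149 152 152 155]
```

{"name": "step_arm", "arguments": {
  "deltas": [
    [[0.02, 0.01, -0.02, 0], [0.037, 0.02, -0.05, 0], [0.037, 0.02, -0.09, 0], [0.037, 0.02, -0.13, 0], [0.037, 0.02, -0.17, 0], [0.037, 0.02, -0.2, 0], [0.037, 0.02, -0.22, 0], [0.037, 0.02, -0.235, 0], [0.037, 0.02, -0.235, 0]]
  ],
  "hand": 0.4
}}

```text
t: 3.25
tool_pos: [629.8, 9.2, 23.4]
tool_rot: [0.691, 0.723, -0.002, -0.002]
wrist_force: [-0.6, -0.1, -0.2]
opening: 0.399
```

{"name": "step_arm", "arguments": {
  "deltas": [
    [[0, 0, 0, 0], [0, 0, 0, 0], [0, 0, 0, 0], [0, 0, 0, 0], [0, 0, 0, 0], [0, 0, 0, 0]]
  ],
  "hand": 0,
  "grip_force": 20
}}

```text
t: 3.75
tool_pos: [630.2, 8.3, 24.5]
tool_rot: [0.691, 0.723, -0.002, -0.001]
wrist_force: [-1.1, -4.8, 2.8]
opening: 0.111
```

{"name": "step_arm", "arguments": {
  "deltas": [
    [[-0.001, 0, 0, 0], [-0.002, 0, 0, 0], [-0.003, 0, 0, 0], [-0.004, 0, 0, 0], [-0.005, 0, 0, 0], [-0.006, 0, 0, 0]]
  ]
}}

```text
t: 4.25
tool_pos: [624.3, 8.0, 24.6]
tool_rot: [0.691, 0.723, -0.002, -0.0]
wrist_force: [2.4, -5.1, -4.8]
opening: 0.111
```

{"name": "step_arm", "arguments": {
  "deltas": [
    [[-0.002, 0, 0, 0], [-0.004, 0, 0, 0], [-0.006, 0, 0, 0], [-0.008, 0, 0, 0], [-0.01, 0, 0, 0], [-0.01, 0, 0, 0]]
  ]
}}

```text
t: 4.75
tool_pos: [613.7, 7.5, 24.5]
tool_rot: [0.691, 0.723, -0.003, -0.0]
wrist_force: [1.4, -5.6, -3.9]
opening: 0.115
```

```bash
python3 - <<'E'
from h import *
m=wcam(); im=manip.snapshot("wrist"); print(manip.state()['wrist_force'])
a=cv2.imread("pics/side0.png")[200:330,160:300];b=manip.snapshot("side")[200:330,160:300,::-1]
cv2.imwrite("pics/b.png",np.hstack([cv2.resize(b,None,fx=3,fy=3),cv2.resize(im[::1,:,::-1],(380,390))]))
E
```

```text
[ 1.66913129 -6.64977332 -2.73260384]
```

View pics/b.png

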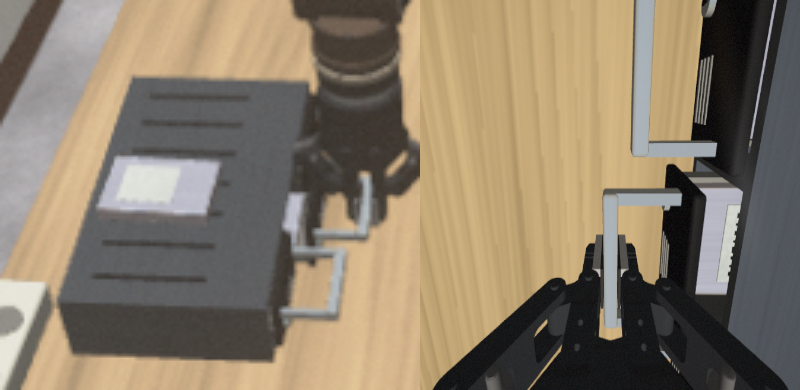

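The middle tray (b) gives and slides with about 3 N. I'll pull it on along the array's axis.

{"name": "step_arm", "arguments": {
  "deltas": [
    [[-0.006, 0, 0, 0], [-0.014, 0, 0, 0], [-0.022, 0, 0, 0], [-0.03, -0.001, 0, 0], [-0.038, -0.001, 0, 0], [-0.046, -0.002, 0, 0], [-0.054, -0.002, 0, 0], [-0.062, -0.003, 0, 0], [-0.07, -0.003, 0, 0], [-0.078, -0.003, 0, 0], [-0.085, -0.004, 0, 0], [-0.09, -0.004, 0, 0]]
  ]
}}

```text
t: 5.85
tool_pos: [523.0, 3.3, 24.6]
tool_rot: [0.691, 0.723, -0.003, -0.0]
wrist_force: [3.0, -6.0, -4.6]
opening: 0.11
```

{"name": "step_arm", "arguments": {
  "deltas": [
    [[-0.003, 0, 0, 0], [-0.006, 0, 0, 0], [-0.009, 0, 0, 0], [-0.011, 0, 0, 0], [-0.012, 0, 0, 0], [-0.013, 0, 0, 0]]
  ]
}}

```text
t: 6.35
tool_pos: [511.4, 3.5, 24.6]
tool_rot: [0.691, 0.723, -0.002, 0.001]
wrist_force: [11.3, -2.3, -12.4]
opening: 0.113
```

{"name": "step_arm", "arguments": {
  "deltas": [
    [[-0.001, 0, 0, 0], [-0.0015, 0, 0, 0], [-0.0015, 0, 0, 0]]
  ]
}}

```text
t: 6.6
tool_pos: [511.5, 3.7, 24.6]
tool_rot: [0.691, 0.723, -0.001, 0.002]
wrist_force: [9.2, -3.1, -11.4]
opening: 0.115
```

{"name": "step_arm", "arguments": {
  "deltas": [
    [[0, 0, 0, 0], [0, 0, 0, 0], [0, 0, 0, 0], [0, 0, 0, 0]]
  ],
  "hand": 0.35
}}

```text
t: 6.93
tool_pos: [511.2, 4.1, 25.0]
tool_rot: [0.691, 0.723, -0.0, 0.002]
wrist_force: [0.1, -0.3, -0.0]
opening: 0.349
```

{"name": "step_arm", "arguments": {
  "deltas": [
    [[0, 0, 0.02, 0], [0, 0, 0.05, 0], [0, 0, 0.09, 0], [0, 0, 0.13, 0], [0, 0, 0.17, 0], [0, 0, 0.21, 0], [0, 0, 0.236, 0], [0, 0, 0.236, 0], [0, 0, 0.236, 0]]
  ]
}}

```text
t: 7.68
tool_pos: [511.9, 4.4, 262.9]
tool_rot: [0.691, 0.723, 0.001, 0.003]
wrist_force: [-0.1, 0.6, -0.5]
opening: 0.354
```

```bash
python3 - <<'E'
from h import *
m=wcam(); im=manip.snapshot("wrist"); print(manip.state()['tool_pos'],manip.state()['t'],manip.state()['tool_rot'])
cv2.imwrite("pics/w2.png",im[:,:,::-1])
import pickle; pickle.dump(m,open("m2.pkl","wb"))
E
```

```text
[511.21215455   4.31614853 261.07950359] 7.7333 [ 6.90745362e-01  7.23095869e-01 -4.28975101e-05  1.79089077e-03]
```

View pics/w2.png

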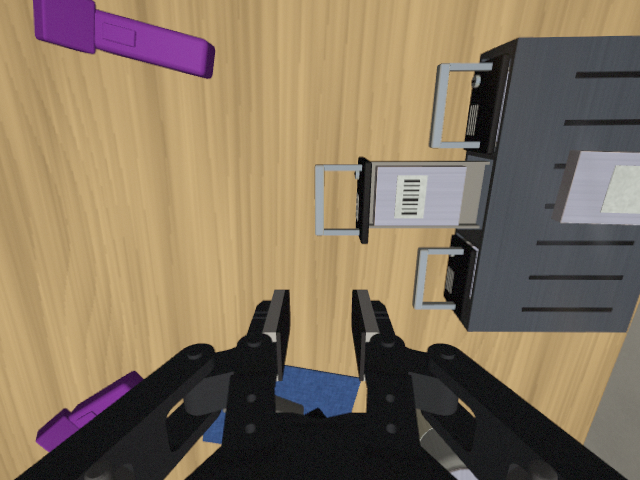

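```bash
python3 - <<'E'
from h import *
m=wcam()
print(np.round(wonz(m,[(412,197),(320,200),(438,106),(419.5,279)],[28,51,51,51]),1))
E
```

```text
[[617.6  12.5  28. ]
 [512.3   9.4  51. ]
 [623.9 108.4  51. ]
 [632.8 -79.4  51. ]]
```

```bash
python3 - <<'E'
from h import *
m=wcam(); im=cv2.imread("pics/w2.png").astype(int)
for v,a in((88,426),(106,426),(130,426),(185,308),(200,308),(215,308),(265,408),(279,408),(295,408)): print(v,a,im[v,a:a+26].sum(1)//3)
E
```

```text
88 426 [154 155 152 152 150 152 156 154 132  68  69  96 145 160 166 164 164 164
 164 163 159 152 147 145 145 144]
106 426 [153 149 151 155 157 157 136  79  68 104 143 159 166 166 164 167 165 164
 164 157 145 144 146 146 146 141]
130 426 [157 157 157 145 105  68  84 132 160 166 166 166 166 167 165 170 162 145
 146 146 145 142 141 142 147 151]
185 308 [153 152 152 147 143 145 121 152 166 166 167 167 167 167 165 161 122 153
 153 151 146 146 148 146 142 136]
200 308 [152 152 150 146 147 146 152 151 166 168 166 168 167 166 166 159 153 153
 149 145 143 148 147 144 138 134]
215 308 [156 153 150 145 147 144 144 148 165 167 168 167 167 165 165 155 154 150
 145 144 144 147 143 140 136 135]
265 408 [159 162 159 157 155 155 152 151  90  68  98 148 165 167 167 168 167 166
 158 142 140 141 141 141 144 143]
279 408 [158 157 157 155 154 151 118  78  65 136 159 167 166 168 166 166 162 139
 140 142 145 143 146 144 146 145]
295 408 [155 154 152 151 144  90  70 115 151 167 169 167 167 166 167 150 145 145
 146 145 145 145 144 144 146 151]
```

```bash
python3 - <<'E'
from h import *
m=wcam();s=manip.state();print(np.round(s['joints'],3),s['t'])
print(np.round(wonz(m,[(320,20),(320,150),(320,240)],[36]*3)))
E
```

```text
[ 0.01   0.1   -0.004  1.465 -0.003  1.535] 7.7333
[[505. 179.  36.]
 [510.  60.  36.]
 [515. -42.  36.]]
```

{"name": "step_arm", "arguments": {
  "deltas": [
    [[0, -0.03, 0, 0.11], [0, -0.06, 0, 0.22], [0, -0.09, 0, 0.34], [0, -0.12, 0, 0.46], [0, -0.15, 0, 0.58], [0, -0.18, 0, 0.7], [0, -0.22, 0, 0.82], [0, -0.25, 0, 0.94], [0, -0.28, 0, 1.06], [0.005, -0.31, 0, 1.16], [0.01, -0.34, 0, 1.16], [0.01, -0.343, 0, 1.16]]
  ],
  "hand": 0.9
}}

```text
t: 8.73
tool_pos: [520.6, -342.4, 257.4]
tool_rot: [0.183, 0.983, 0.001, -0.001]
wrist_force: [-0.1, 0.7, 0.6]
opening: 0.902
```

{"name": "step_arm", "arguments": {
  "deltas": [
    [[0, 0, 0, 0], [0, 0, 0, 0], [0, 0, 0, 0]]
  ]
}}

```text
t: 8.98
tool_pos: [520.2, -341.4, 256.2]
tool_rot: [0.183, 0.983, 0.002, -0.002]
wrist_force: [0.6, -0.8, -0.4]
opening: 0.9
```

```bash
python3 - <<'E'
from h import *
m=wcam(); im=manip.snapshot("wrist"); print(manip.state()['tool_pos'],manip.state()['t'],manip.state()['tool_rot'])
cv2.imwrite("pics/w3.png",im[:,:,::-1])
E
```

```text
[ 520.38418584 -341.20555943  256.87558062] 9.0333 [ 0.18278961  0.98314994  0.00168834 -0.00114181]
```

View pics/w3.png

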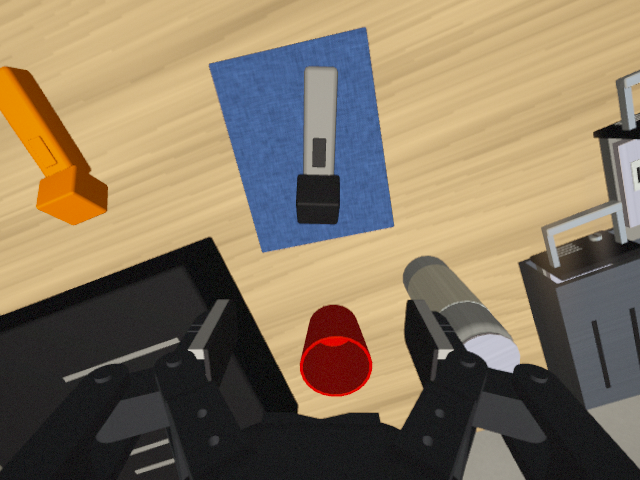

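```bash
python3 - <<'E'
from h import *
m=wcam()
P=wonz(m,[(307,68),(336.5,68),(305,170),(334,170),(298,176),(340,177)],[36,36,36,36,64,64]);print(np.round(P,1))
mt=wonz(m,[(210,64),(366,28),(393,226),(263,251)],[4]*4);print(np.round(mt,1),mt.mean(0))
r=(P[0]+P[1])/2;h=(P[4]+P[5])/2;j=(P[2]+P[3])/2
print(r,j,h,np.linalg.norm((h-r)[:2]),[np.arctan2(*(q-r)[1::-1]) for q in(j,h)],[np.arctan2(*(P[i+2]-P[i])[1::-1]) for i in(0,1)])
E
```

```text
[[ 390.7 -304.4   36. ]
 [ 401.1 -277.4   36. ]
 [ 481.3 -343.1   36. ]
 [ 492.6 -313.9   36. ]
 [ 481.5 -349.4   64. ]
 [ 497.5 -310.5   64. ]]
[[ 345.9 -398.4    4. ]
 [ 373.8 -233.5    4. ]
 [ 587.6 -269.5    4. ]
 [ 559.8 -433.7    4. ]] [ 466.77182996 -333.78456729    4.        ]
[ 395.88155546 -290.92289102   36.        ] [ 486.96233683 -328.45909172   36.        ] [ 489.49688074 -329.94896631   64.        ] 101.42417699098225 [np.float64(-0.39091069021343905), np.float64(-0.39497031915550496)] [np.float64(-0.4030058474634464), np.float64(-0.37881060417225176)]
```

{"name": "step_arm", "arguments": {
  "deltas": [
    [[-0.025, 0.01, -0.02, -0.025], [-0.05, 0.02, -0.05, -0.025], [-0.058, 0.023, -0.09, -0.025], [-0.058, 0.023, -0.13, -0.025], [-0.058, 0.023, -0.16, -0.025], [-0.058, 0.023, -0.18, -0.025], [-0.058, 0.023, -0.2, -0.025], [-0.058, 0.023, -0.21, -0.025], [-0.058, 0.023, -0.21, -0.025]]
  ]
}}

```text
t: 9.78
tool_pos: [461.1, -316.4, 44.9]
tool_rot: [0.194, 0.981, 0.002, -0.003]
wrist_force: [-0.1, 0.3, 0.3]
opening: 0.904
```

```bash
python3 - <<'E'
from h import *
s=manip.state();print(s['tool_pos'],s['tool_rot'],s['wrist_force'],s['t'])
im=manip.snapshot("wrist");cv2.imwrite("pics/w4.png",im[:,:,::-1])
E
```

```text
[ 461.14815363 -316.36361829   44.9229635 ] [ 0.19443761  0.9809077   0.00248292 -0.00281673] [-0.08227284  0.31486386  0.26994817] 9.7833
```

View pics/w4.png

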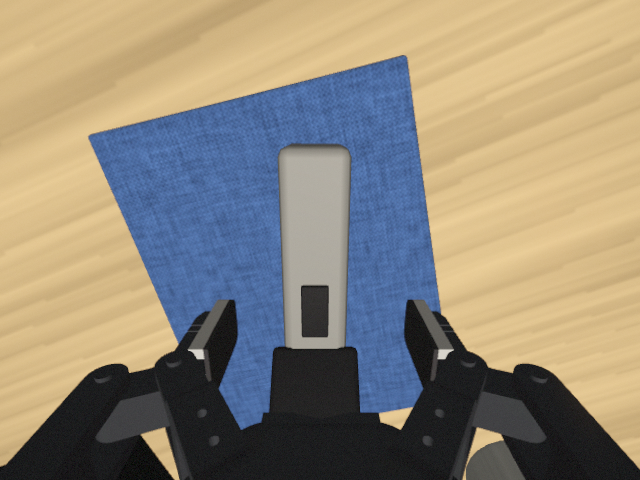

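{"name": "step_arm", "arguments": {
  "deltas": [
    [[0, -0.001, -0.012, 0], [0, -0.001, -0.024, 0], [0, -0.001, -0.034, 0], [0, -0.001, -0.039, 0], [0, -0.001, -0.039, 0]]
  ]
}}

```text
t: 10.25
tool_pos: [461.6, -317.8, 6.6]
tool_rot: [0.195, 0.981, 0.002, -0.002]
wrist_force: [-0.2, 0.5, -0.1]
opening: 0.901
```

{"name": "step_arm", "arguments": {
  "deltas": [
    [[0, 0, 0, 0], [0, 0, 0, 0], [0, 0, 0, 0], [0, 0, 0, 0], [0, 0, 0, 0], [0, 0, 0, 0], [0, 0, 0, 0], [0, 0, 0, 0]]
  ],
  "hand": 0,
  "grip_force": 50
}}

```text
t: 10.92
tool_pos: [462.1, -318.2, 7.4]
tool_rot: [0.195, 0.981, 0.002, -0.002]
wrist_force: [-0.1, -1.0, 5.9]
opening: 0.392
```

```bash
python3 - <<'E'
from h import *
m=wcam(); im=manip.snapshot("wrist"); s=manip.state();print(s['tool_pos'],s['tool_rot'],s['t'])
cv2.imwrite("pics/w5.png",im[:,:,::-1])
g=cv2.cvtColor(im,cv2.COLOR_RGB2HSV)
mask=((g[:,:,1]<50)&(g[:,:,2]>110)).astype(np.uint8); mask[:, :230]=0; mask[:,420:]=0; mask[330:]=0
n,l,st,_=cv2.connectedComponentsWithStats(mask); k=1+st[1:,4].argmax(); print(st[k])
q=(l==k); v,u=np.where(q)
uv=[];
for r in (v.min()+6,v.min()+60,v.min()+100):
    c=u[v==r]; uv.append((c.min(),r)); uv.append((c.max()+1,r))
uv.append((u.mean(),v.min())); print(uv); P=wonz(m,uv,[36]*7);print(np.round(P,1))
print(wproj(m,[s['tool_pos']]))
E
```

```text
[ 462.09693264 -318.2191649     7.45922371] [ 0.19452669  0.98089385  0.00193637 -0.00169381] 10.9667
[  272   150    95   180 15466]
[(np.int64(275), np.int64(156)), (np.int64(366), np.int64(156)), (np.int64(275), np.int64(210)), (np.int64(365), np.int64(210)), (np.int64(277), np.int64(250)), (np.int64(364), np.int64(250)), (np.float64(320.03058321479375), np.int64(150))]
[[ 390.  -304.6   36. ]
 [ 401.7 -276.3   36. ]
 [ 406.9 -312.4   36. ]
 [ 419.1 -283.    36. ]
 [ 420.9 -318.1   36. ]
 [ 433.2 -288.5   36. ]
 [ 394.  -289.8   36. ]]
[[319.52075687 302.58609063]]
```

{"name": "step_arm", "arguments": {
  "deltas": [
    [[0, 0, 0.01, 0], [0, 0, 0.03, 0], [0, 0, 0.06, 0], [0, 0, 0.09, 0], [0, 0, 0.12, 0], [0, 0, 0.15, 0], [0, 0, 0.18, 0], [0, 0, 0.2, 0], [0, 0.02, 0.2, 0.03], [0, 0.045, 0.2, 0.08], [0, 0.07, 0.2, 0.13], [0, 0.095, 0.2, 0.18]]
  ]
}}

```text
t: 11.97
tool_pos: [461.5, -222.1, 207.6]
tool_rot: [0.105, 0.994, 0.002, -0.002]
wrist_force: [0.8, 0.0, -1.6]
opening: 0.388
```

{"name": "step_arm", "arguments": {
  "deltas": [
    [[0.001, 0.025, 0, 0.03], [0.002, 0.05, 0, 0.06], [0.003, 0.075, 0, 0.09], [0.005, 0.1, 0, 0.12], [0.007, 0.125, 0, 0.15], [0.008, 0.15, 0, 0.18], [0.009, 0.175, 0, 0.21], [0.01, 0.2, 0, 0.24], [0.01, 0.215, 0, 0.26], [0.01, 0.225, 0, 0.26], [0.01, 0.228, 0, 0.26], [0.01, 0.228, 0, 0.26]]
  ]
}}

```text
t: 12.97
tool_pos: [471.3, 6.2, 207.6]
tool_rot: [-0.025, 1.0, 0.002, -0.003]
wrist_force: [0.0, -0.3, -1.1]
opening: 0.392
```

```bash
python3 - <<'E'
from h import *
m=wcam(); im=manip.snapshot("wrist"); s=manip.state();q=s['tool_rot'];print(s['tool_pos'],q,s['wrist_force'],s['opening'],s['t'])
y=2*np.arctan2(q[1],q[0])-np.pi;print('yaw',y)
g=cv2.cvtColor(im,cv2.COLOR_RGB2HSV)
mask=((g[:,:,1]<50)&(g[:,:,2]>110)).astype(np.uint8); mask[:, :230]=0; mask[:,420:]=0; mask[330:]=0
n,l,st,_=cv2.connectedComponentsWithStats(mask); k=1+st[1:,4].argmax(); print(st[k])
R=Ro.from_quat(q).as_matrix();print('tool z',R[:,2])
E
```

```text
[471.35854613   5.59883239 207.58940378] [-0.02494698  0.9996842   0.00152998 -0.00261095] [-0.11763813 -0.61885848 -2.62501987] 0.3895102016238732 13.0167
yaw 0.049899369385522974
[  275   154    89   176 13889]
tool z [-0.00529658  0.00292872 -0.99998168]
```

```bash
python3 - <<'E'
from h import *
im=manip.snapshot("wrist")[:,:,::-1]; a=cv2.imread("pics/w5.png")
cv2.imwrite("pics/cmp.png",np.hstack([a[130:450,220:420],im[130:450,220:420]]))
sd=manip.snapshot("side")[:,:,::-1]
cv2.imwrite("pics/cmp.png",np.hstack([cv2.resize(np.hstack([a[130:400,220:420],im[130:400,220:420]]),(400,270)),cv2.resize(sd[180:320,220:420],(386,270))]))
E
```

```text
(no output)
```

View pics/cmp.png

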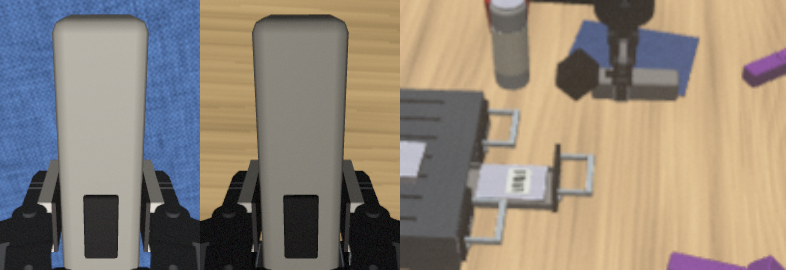

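{"name": "step_arm", "arguments": {
  "deltas": [
    [[0, 0, -0.01, 0], [0, 0, -0.025, 0], [0, 0, -0.045, 0], [0, 0, -0.065, 0], [0, 0, -0.085, 0], [0, 0, -0.1, 0], [0, 0, -0.11, 0], [0, 0, -0.115, 0], [0, 0, -0.119, 0], [0, 0, -0.119, 0], [0, 0, -0.119, 0], [0, 0, -0.119, 0]]
  ]
}}

```text
t: 14.12
tool_pos: [472.1, 5.0, 89.4]
tool_rot: [-0.024, 1.0, 0.002, -0.002]
wrist_force: [-0.5, 1.0, -1.0]
opening: 0.391
```

```bash
python3 - <<'E'
from h import *
s=manip.state();q=s['tool_rot'];y=2*np.arctan2(q[1],q[0])-np.pi
R=Ro.from_quat(q).as_matrix();f=-R[:,0];dn=R[:,2]
w=s['tool_pos']+75.2*f-10.5*dn; b=(f+dn)/2**.5; L=np.array([617.2,12.3,28]);d=L-w
print(s['tool_pos'],y,'x',d@b,'off',d@R[:,1],d@((f-dn)/2**.5),np.abs(s['dq']).max())
im=manip.snapshot("side")[:,:,::-1]; sc=manip.snapshot("scene")[:,:,::-1]
cv2.imwrite("pics/aim.png",np.hstack([cv2.resize(im[200:300,200:333],(400,300)),cv2.resize(sc[190:310,300:460],(400,300))]))
E
```

```text
[472.09348901   5.04600916  89.41319282] 0.04874476545661066 x 100.19996724651085 off -0.017525551244330362 -0.7762900079606467 0.0016166561633260768
```

View pics/aim.png

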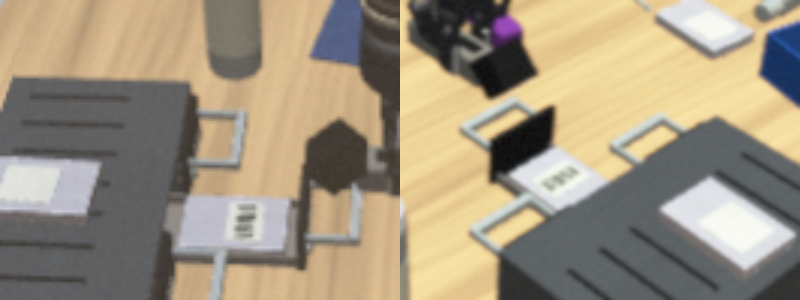

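```bash
python3 - <<'E'
from h import *
print(onz("side",[(282.3,274)],[28]),onz("scene",[(364.8,262)],[28]))
s=manip.state();R=Ro.from_quat(s['tool_rot']).as_matrix();f=-R[:,0];l=np.cross([0,0,1],f)
O=s['tool_pos']-6.8*f-[0,0,3.5]
X=[O+a*f+b*l+np.array([0,0,c]) for a,b,c in((82,0,14),(96,23,60),(96,-23,60),(48,23,60),(96,23,30))]
print(((proj("side",X)-[200,200])*3).round().tolist(),((proj("scene",X)-[300,190])*2.5+[400,0]).round().tolist())
E
```

```text
[[611.42866975  13.40170229  28.        ]] [[620.2037132   13.76808245  28.        ]]
[[314.0, 169.0], [296.0, 149.0], [300.0, 114.0], [351.0, 151.0], [297.0, 174.0]] [[513.0, 90.0], [541.0, 49.0], [507.0, 68.0], [507.0, 29.0], [540.0, 74.0]]
```

{"name": "step_arm", "arguments": {
  "deltas": [
    [[0, 0, 0, 0], [0, 0, 0, 0], [0, 0, 0, 0], [0, 0, 0, 0], [0, 0, 0, 0], [0, 0, 0, 0], [0, 0, 0, 0], [0, 0, 0, 0], [0, 0, 0, 0], [0, 0, 0, 0], [0, 0, 0, 0], [0, 0, 0, 0]]
  ]
}}

```text
t: 15.22
tool_pos: [472.0, 5.1, 89.3]
tool_rot: [-0.024, 1.0, 0.002, -0.002]
wrist_force: [-0.2, -0.0, -1.5]
opening: 0.392
```

{"name": "step_arm", "arguments": {
  "deltas": [
    [[0, 0, 0, 0], [0, 0, 0, 0], [0, 0, 0, 0], [0, 0, 0, 0], [0, 0, 0, 0], [0, 0, 0, 0], [0, 0, 0, 0], [0, 0, 0, 0], [0, 0, 0, 0], [0, 0, 0, 0], [0, 0, 0, 0], [0, 0, 0, 0]]
  ]
}}

```text
t: 16.22
tool_pos: [472.0, 5.1, 89.3]
tool_rot: [-0.024, 1.0, 0.002, -0.002]
wrist_force: [-0.1, 0.9, -1.3]
opening: 0.391
```

The aim computes to within 1 mm with the wrist-camera label. The side view suggests the window may sit a few mm further back, so I'll add a second hold 6 mm forward to cover both readings.

{"name": "step_arm", "arguments": {
  "deltas": [
    [[0.002, 0, 0, 0], [0.004, 0, 0, 0], [0.006, 0, 0, 0], [0.006, 0, 0, 0], [0.006, 0, 0, 0], [0.006, 0, 0, 0], [0.006, 0, 0, 0], [0.006, 0, 0, 0], [0.006, 0, 0, 0], [0.006, 0, 0, 0], [0.006, 0, 0, 0], [0.006, 0, 0, 0]]
  ]
}}

```text
t: 17.22
tool_pos: [478.0, 5.1, 89.3]
tool_rot: [-0.024, 1.0, 0.002, -0.002]
wrist_force: [0.3, 0.8, -0.9]
opening: 0.39
```

{"name": "step_arm", "arguments": {
  "deltas": [
    [[0, 0, 0, 0], [0, 0, 0, 0], [0, 0, 0, 0], [0, 0, 0, 0], [0, 0, 0, 0], [0, 0, 0, 0], [0, 0, 0, 0], [0, 0, 0, 0], [0, 0, 0, 0], [0, 0, 0, 0], [0, 0, 0, 0], [0, 0, 0, 0]]
  ]
}}

```text
t: 18.22
tool_pos: [478.0, 5.1, 89.3]
tool_rot: [-0.024, 1.0, 0.002, -0.002]
wrist_force: [0.2, 0.1, -2.0]
opening: 0.392
```

{"name": "step_arm", "arguments": {
  "deltas": [
    [[0, 0, 0.01, 0], [0, 0, 0.03, 0], [0, 0, 0.06, 0], [0, 0, 0.09, 0], [-0.005, 0, 0.115, 0], [-0.016, -0.02, 0.118, -0.03], [-0.016, -0.04, 0.118, -0.06], [-0.016, -0.065, 0.118, -0.1], [-0.016, -0.09, 0.118, -0.15], [-0.016, -0.115, 0.118, -0.19], [-0.016, -0.14, 0.118, -0.23], [-0.016, -0.16, 0.118, -0.26]]
  ]
}}

```text
t: 19.22
tool_pos: [461.9, -156.5, 208.3]
tool_rot: [0.107, 0.994, 0.002, -0.001]
wrist_force: [0.6, 0.9, -2.1]
opening: 0.389
```

{"name": "step_arm", "arguments": {
  "deltas": [
    [[0, -0.02, 0, -0.03], [0, -0.045, 0, -0.06], [0, -0.07, 0, -0.09], [0, -0.095, 0, -0.12], [0, -0.12, 0, -0.15], [0, -0.14, 0, -0.18], [0, -0.155, 0, -0.18], [0, -0.163, 0, -0.18], [0, -0.163, 0, -0.18], [0, -0.163, 0, -0.18]]
  ]
}}

```text
t: 20.05
tool_pos: [461.8, -319.2, 208.3]
tool_rot: [0.195, 0.981, 0.002, -0.001]
wrist_force: [0.7, 0.1, -0.9]
opening: 0.392
```

{"name": "step_arm", "arguments": {
  "deltas": [
    [[0, 0.001, -0.02, 0], [0, 0.001, -0.05, 0], [0, 0.001, -0.08, 0], [0, 0.001, -0.11, 0], [0, 0.001, -0.14, 0], [0, 0.001, -0.165, 0], [0, 0.001, -0.18, 0], [0, 0.001, -0.188, 0], [0, 0.001, -0.192, 0], [0, 0.001, -0.196, 0], [0, 0.001, -0.198, 0], [0, 0.001, -0.199, 0]]
  ]
}}

```text
t: 21.05
tool_pos: [462.4, -318.4, 10.2]
tool_rot: [0.195, 0.981, 0.002, -0.0]
wrist_force: [0.2, -0.8, -2.9]
opening: 0.39
```

{"name": "step_arm", "arguments": {
  "deltas": [
    [[0, 0, -0.0005, 0], [0, 0, -0.001, 0], [0, 0, -0.001, 0]]
  ]
}}

```text
t: 21.3
tool_pos: [462.8, -318.6, 9.8]
tool_rot: [0.195, 0.981, 0.001, 0.0]
wrist_force: [-0.5, -0.2, -2.0]
opening: 0.387
```

{"name": "step_arm", "arguments": {
  "deltas": [
    [[0, 0, -0.001, 0], [0, 0, -0.002, 0], [0, 0, -0.0025, 0], [0, 0, -0.0025, 0]]
  ]
}}

```text
t: 21.63
tool_pos: [462.9, -318.8, 7.6]
tool_rot: [0.195, 0.981, 0.001, 0.0]
wrist_force: [0.2, -0.5, 1.6]
opening: 0.386
```

{"name": "step_arm", "arguments": {
  "deltas": [
    [[0, 0, 0, 0], [0, 0, 0, 0], [0, 0, 0, 0], [0, 0, 0, 0], [0, 0, 0, 0], [0, 0, 0, 0], [0, 0, 0, 0]]
  ],
  "hand": 0.85
}}

```text
t: 22.22
tool_pos: [462.9, -318.8, 7.6]
tool_rot: [0.195, 0.981, 0.001, 0.0]
wrist_force: [0.4, -0.0, 0.4]
opening: 0.85
```

{"name": "step_arm", "arguments": {
  "deltas": [
    [[0, 0, 0.01, 0], [0, 0, 0.03, 0], [0, 0, 0.06, 0], [0, 0, 0.09, 0], [0, 0, 0.12, 0], [0, 0, 0.15, 0], [0, 0, 0.18, 0], [0, 0, 0.21, 0], [0, 0, 0.22, 0], [0, 0, 0.22, 0]]
  ]
}}

```text
t: 23.05
tool_pos: [464.1, -319.6, 231.6]
tool_rot: [0.195, 0.981, 0.0, 0.003]
wrist_force: [0.2, 0.5, 0.2]
opening: 0.85
```

```bash
python3 - <<'E'
from h import *
s=manip.state();print(s['tool_pos'],s['wrist_force'],s['t'])
a=manip.snapshot("side")[:,:,::-1];b=manip.snapshot("scene")[:,:,::-1]
cv2.imwrite("pics/end.png",np.hstack([cv2.resize(a[150:350,160:400],(400,333)),cv2.resize(b[200:400,160:400],(400,333))]))
E
```

```text
[ 464.07379518 -319.5662081   231.57147103] [0.22542886 0.45530896 0.21971495] 23.05
```

View pics/end.png

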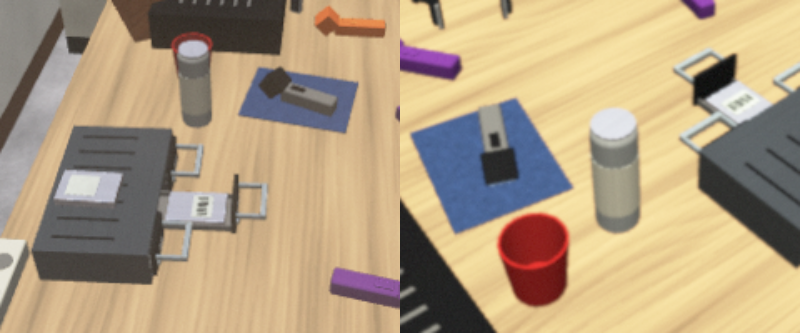

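```bash
python3 -c "
from cell import manip
print(manip.job_done())"
```

```text
the job is handed in; nothing more can be done
None
```

I handed the job in at about 23 s of the 72 s allowed; no verdict was reported.

- **Tray:** The middle tray (tray_b) was the first one I tugged. It slid with about 3 N, so I did not tug the other two. I pulled it until the force rose to about 11 N and it stopped moving, after about 119 mm. A check against the neighbouring handles gave about 119.5 mm.
- **Scan:** I held the grey scanner with its window about 100 mm from the label. By the wrist-camera estimate the beam was within about 1 mm of the label's centre, and I held it for 2 s. The side view disagreed by roughly 4–8 mm on where the window and label sit, so I held about 2 s more, 6 mm further forward. Either aim should be within the 16 mm limit, but I could not confirm it directly.
- **Return:** The last pictures show the scanner lying flat on its mat and the tray still out. The array, can, cup and loose drive look to be in their places. The other bystanders were outside those crops, but the arm never went near them. The gripper was clear above the mat, with about zero wrist force.
- **Disagreement:** Re-measuring the array's side handles put them within about 5 mm of where they were first seen. I took this as measurement error; a small shift of the array is not excluded, but it would be well under 20 mm.

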